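# Turn the studded dibber plate over and put it away

## Task

The studded dibber plate has been left lying with its studs up. Push it up against the upright fence board so that it stands on end there, turn it right over so the studs point down, and set it gently in its own bay of the rack, the one whose label shows the studs. Leave everything else on the counter where it is.

Things in the scene. Friction and masses are not known exactly. Their poses are not given: they have to be found in the camera images.
- stud_plate: hardwood dibber plate 60 (own x) x 140 (own y) x 16 mm (own z), about 0.12 kg; one face has eight round studs, 8 mm across, 9 mm tall, in two rows of four (own x = +-18 mm, own y = +-12.5 and +-37.5 mm). Origin at the centre of the plain face; own z points out of the studded face: up at the start, down at the end. Starts 25 to 80 mm clear of the fence, its length roughly square to it
- plate_mid (a point): centre of the wood of the studded plate, 8 mm from its plain face; 8 mm above the surface when lying studs up, 17 mm when standing on its studs
- fence: fixed upright hardwood board on the counter, 260 mm long (own x), 25 mm thick (own y), 90 mm high. Origin at the centre of its underside; the flat working face looks to its own -y, 12.5 mm from the origin, towards the studded plate; steel angle brackets on the other side reach to own y = +57 mm
- rack: fixed plywood rack 220 (own x) x 200 mm (own y), floor 10 mm thick; two equal open bays at own x = -52.5 and +52.5, y = -17 mm. A bay is 70 (x) by 150 mm (y) between cleats 12 mm high: one at each end, and 22 mm long ones at the corners of its long sides, which are open over the middle 98 mm for fingers. Origin at the centre of its underside
- label_studs: fixed aluminium label plate 64 x 24 x 3 mm with two rows of four raised dots 3 mm tall, lying on the rack at the own +y end of the bay that belongs to the studded plate (which of the two bays it is differs from time to time). Origin at the centre of its underside; axes parallel to the rack's
- bay_studs (a point): centre of the floor of the bay that belongs to the studded plate, 10 mm above the counter; own y runs along the bay's length. The plate goes in with its length along the bay, either end first
- label_ridge: the same label plate with one long raised bar instead of dots: marks the other bay, which stays empty
- ridge_plate: another dibber plate, same size, with one long ridge (8 x 110 x 9 mm) instead of studs; leave alone. Origin at the centre of its underside
- mug: white ceramic mug, 82 mm across, 95 mm tall, with pencils up to 190 mm high; leave alone. Origin at the centre of its underside
- clip: blue spring clip 75 x 30 x 22 mm; leave alone. Origin at the centre of its underside
- square: steel set square lying flat, blades 180 mm and 120 mm, 4 mm thick; leave alone. Origin at the middle of the long blade
- level: aluminium spirit level 230 mm long (own y), 24 mm wide, 50 mm tall; leave alone. Origin at the centre of its underside
- seed_tray: green plastic seed tray 340 x 220 x 55 mm; leave alone. Origin at the centre of its underside
Mind the look-alikes: they are no part of the job. Leave any pink or turquoise look-alike of the stud_plate alone.

How it is judged (in metres and radians):
On the way, in this order (a step that is already met when the one before it is completed fails the run):
1. the studded plate stands up on end (more than 57 degrees from lying) against the fence (angle between stud_plate's own z axis and vertical between 1 and 2.5 rad and contact force between stud_plate and fence above 0.01 N), for 0.1 s.
2. the studded plate has been turned over, studs down (angle between stud_plate's own z axis and vertical above 2.95 rad), for 0.1 s.
At the end, for the whole second after the job is handed in: The studded plate lies at rest, studs down and flat within 5 degrees, on the floor of the bay with the studs label, its centre within 12 mm of the bay's centre and its length within 9 degrees of the bay's; nothing else has been moved by 30 mm or more (angle between stud_plate's own z axis and vertical above 3.05 rad and horizontal distance between plate_mid and bay_studs below 0.012 m and z of plate_mid in the frame of bay_studs between 0.013 and 0.021 m and angle between the y axis of stud_plate and the y axis of bay_studs, either way round below 0.15 rad and linear speed of stud_plate below 0.02 m/s); the robot touches nothing.
It fails at once if the studded plate is forced into the rack (more than 40 N) (contact force between stud_plate and rack above 40 N).
It fails at once if the studded plate is dropped into the bay (faster than 0.45 m/s, a fall of about 10 mm, when nearly down) (horizontal distance between plate_mid and bay_studs below 0.05 m and z of plate_mid in the frame of bay_studs below 0.035 m and linear speed of stud_plate above 0.45 m/s).
It fails at once if another thing on the counter is moved by more than 30 mm (distance of any of ridge_plate, mug, clip, square, level, seed_tray from where it was at the start of the episode above 0.03 m).
It also fails if it takes over 62 s, if anything falls off the work surface, if the arm or the gripper's body presses on something with over 40 N, if the wrist force passes 120 N, or if a joint passes its speed limit or range.

## Robot

A 7-joint arm with a two-finger parallel gripper is mounted at the origin on the work surface. World frame = base frame: x ahead of the robot, y to its left, z up, the work surface at z = 0. Lengths are in mm, angles in rad, forces in N, time in s.
With the tool pointing down it reaches from about 425 to 875 mm from the base axis. Payload 4.7 kg.
Tool frame: the origin (TCP) lies midway between the tips of the shut fingers; the grasp point (between the pads) lies 19 mm behind it; z points along the fingers, y is the line along which they close (so a half turn about z gives the same grasp; the last joint's range is limited). The gripper opens to 87 mm and grips with 3 to 60 N. Pads are 19 mm wide; open, the fingers measure 117 mm over their backs; the gripper's body (75 mm by 190 mm) begins 51 mm behind the grasp point.
Start: joints at [-1.229, 0.321, -0.07, 1.45, 0.023, 1.371, -0.057], TCP at [209.302, 615.401, 222.587] pointing down, gripper open.
Joint ranges: [-2.86, 2.86], [-0.3, 2.09], [-1.38, 1.24], [0.06, 2.45], [-1.56, 4.7], [0.09, 2.05], [-2.69, 2.69]. Speed limits (rad/s): [2.57, 2.57, 3.14, 3.14, 3.14, 3.14, 3.14].

## Interface

Orientations are given as a unit quaternion [w, x, y, z].
In Python, from workcell import telemetry, imaging, job_done gives the robot as it stands.
- The arm moves only by the tool step_arm, never from a script. Its arguments are lists of equal length, an entry for each row: "turn": the turn, a rotation vector about the tool's x, y, z in units of 5 degrees (1.0 is 5 degrees), a list of three; "slide": the shift along the tool's x, y, z in units of 50 mm (1.0 is 50 mm), a list of three; "grip": the closure in counts, from 0 (fully open) to 255 (shut). In form: {"turn": [[rx, ry, rz], ...], "slide": [[dx, dy, dz], ...], "grip": [grip, ...]}. A call has exactly 8 rows; each row shifts and turns the commanded pose from where the row before left it, along the tool's axes as they then stand; what a row does not reach is not made up. A row lasts 1/8 s, in which the tool goes at most 62.5 mm and 10.7 degrees, less where a joint would pass 70% of its speed; a pose out of reach is approached as far as the arm can. A call is refused whole if a number of a shift passes 1 or a number of a turn 1, either way. A call with a gripper value outside its range is refused whole. The fingers move at their own pace and stop on an object; "squeeze" is the grip in N (left out, the last holds). Time passes only in rows, so rows that do not move let the fingers close, or fill a call up. It gives the time, the measured TCP pose, the force, the opening and the grip force at its end, in the units of the state.
- telemetry.get_obs(): the state, without advancing time (a new reading comes with each control period).
- imaging.snapshot(name): name is "scene" or "top" or "wrist"; returns (picture, depth): 420x560x3 uint8, blue, green, red; 420x560 float32, mm along the optical axis (not along the pixel's ray), 0 where there is no reading.
- imaging.camera_info(name): a dict with "intrinsics" (3x3 intrinsics, pixels), "k1" (the pictures are not rectified: a ray, as slopes to the right and down, at radius r is drawn at 1 + k1 r^2 times it, then the intrinsics apply), "view" (4x4, takes a point from world to camera coordinates); the wrist camera has in their place "mount" (4x4, takes a point from camera to tool coordinates, whose origin is the TCP and whose axes are the flange's). Camera axes: x right, y up, looking along -z (the intrinsics and any distortion apply to the point x, -y, -z); pixel columns grow to the right and rows downward; lengths in mm; the calibration is good to about 2 mm. A picture is of the moment at which its call begins: read the wrist's pose just before it. camera_info takes no time and is no camera call.
- job_done(): hands the job in; it is judged then, once.
The state is a dict: "clock": time; "qpos": joint angles; "joint_vel": joint speeds; "tau": joint torques, N m; "position": TCP position; "ee_rot": TCP orientation; "ft_force": force on the tool from outside, world axes, zero at the start; "wrist_torque": the same for the moment, N m; "gripper_width": finger opening in mm; "grasp_force": force on a finger pad.
Only numpy, scipy, OpenCV 4.12 (cv2) and the standard library are available. Lean on these libraries where they do the work, as an engineer would, in place of code of your own. Each camera call takes 0.05 s, during which the arm holds its last target. There are 200 camera calls.

## Working session

There is one attempt and no reset: what is moved stays moved. The work goes in short steps, Python scripts to look and compute and a tool call to move; the robot and the scene stay as the last step left them, time stands still between calls to the robot, and variables do not carry over. Pictures are saved under pics/ and viewed, at most 10 in all, crops included, and the job is handed in when it is done.

Besides the shell and the picture viewer there is one more tool, called after "Call:" by a JSON object that holds its "api" and its "payload", one argument or row to a line. step_arm: Moves the arm, as the interface text tells. Its arguments: {"type":"object","properties":{"turn":{"type":"array"},"slide":{"type":"array"},"grip":{"type":"array"},"squeeze":{"type":"number"}},"required":["turn","slide","grip"]}

```bash
mkdir -p pics; ls; python3 - <<'E'
from workcell import telemetry, imaging
import cv2,numpy as np
print(telemetry.get_obs())
for n in("top","scene"):
    p,d=imaging.snapshot(n); cv2.imwrite(f"pics/{n}0.png",p); np.save(f"pics/{n}0.npy",d)
    print(imaging.camera_info(n))
print(imaging.camera_info("wrist"))
E
```

```text
pics
{'clock': 0.0, 'qpos': array([-1.22891716,  0.32181906, -0.07007064,  1.45167601,  0.02262678,
        1.37077267, -0.05694138]), 'joint_vel': array([-1.57704168e-03,  3.04020477e-04,  2.43508298e-04,  1.98120812e-04,
        2.41383640e-03,  1.91739543e-03, -7.81763431e-05]), 'tau': array([-8.50683500e-05, -4.91277266e+01, -4.03877953e-01, -3.12524557e+01,
       -6.39783195e-02,  4.38311999e-02,  1.76490903e-04]), 'position': array([209.15067568, 614.85537324, 221.46344677]), 'ee_rot': array([-9.05912072e-05,  1.63166105e-01,  9.86598161e-01, -9.39890746e-04]), 'ft_force': array([ 0.06946651,  0.98163093, -0.22242304]), 'wrist_torque': array([-0.04288241,  0.00646356, -0.02025458]), 'grasp_force': 0.0, 'gripper_width': 86.91683316276408}
{'intrinsics': array([[481.54861714,   0.        , 282.0879027 ],
       [  0.        , 481.54861714, 204.69298456],
       [  0.        ,   0.        ,   1.        ]]), 'k1': -0.09481155778760836, 'view': array([[-1.76058727e-02, -9.99844907e-01, -4.42585112e-04,
         4.96839630e+01],
       [ 9.74354961e-01, -1.72563414e-02,  2.24353801e
[... 602 characters left out ...]
1,  6.51744238e-01,  6.03930107e-01,
        -1.54883246e+03],
       [ 0.00000000e+00,  0.00000000e+00,  0.00000000e+00,
         1.00000000e+00]])}
{'intrinsics': array([[351.90896231,   0.        , 280.4611755 ],
       [  0.        , 351.90896231, 209.51913907],
       [  0.        ,   0.        ,   1.        ]]), 'k1': -0.0010118130225911246, 'mount': array([[ 1.06589081e-04,  9.52551759e-01,  3.04376633e-01,
         8.36576565e+01],
       [ 9.99999881e-01, -2.46324221e-04,  4.20687687e-04,
        -3.53258591e-01],
       [ 4.75702133e-04,  3.04376552e-01, -9.52551672e-01,
        -1.62804421e+02],
       [ 0.00000000e+00,  0.00000000e+00,  0.00000000e+00,
         1.00000000e+00]])}
```

View pics/top0.png

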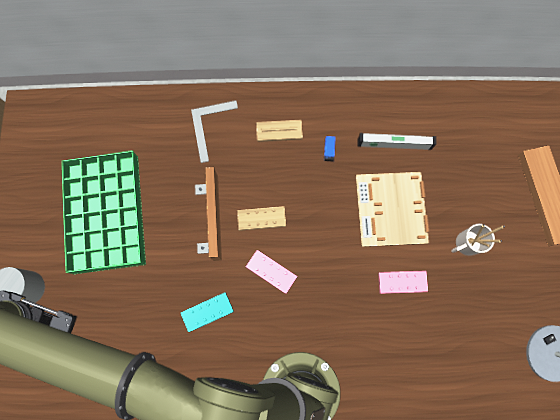

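View pics/scene0.png

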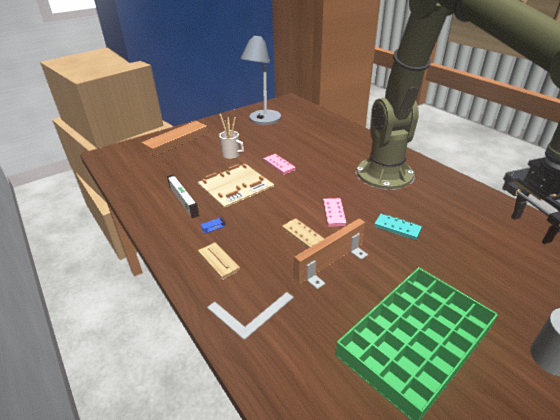

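The top view shows these candidates:
- Wooden plate with two rows of dots at (262,218), beside the fence (212,213).
- Wooden plate with a bar at (279,130), the ridge_plate.
- Pink look-alikes at (271,271) and (403,282), and a turquoise one at (207,312).

The first fits: wood colour, studs, and its length square to the fence. The rack is at (393,209), with the dotted label probably at (364,191). I'll confirm this with a crop.

```bash
cat > h.py <<'E'
import numpy as np, cv2
from workcell import telemetry, imaging
from scipy.spatial.transform import Rotation as R
def pose():
    o=telemetry.get_obs(); T=np.eye(4); T[:3,:3]=R.from_quat(np.roll(o["ee_rot"],-1)).as_matrix(); T[:3,3]=o["position"]; return T
def cam(name,T=None):
    c=imaging.camera_info(name); M=np.linalg.inv(c["view"]) if "view" in c else T@c["mount"]
    return c["intrinsics"],c["k1"],M   # M camera->world
def ray(C,uv):
    K,k,M=C; dist=np.array([k,0,0,0,0.])
    n=cv2.undistortPoints(np.float64(uv).reshape(-1,1,2),K,dist)[:,0]
    return M[:3,3],(np.c_[n[:,0],-n[:,1],-np.ones(len(n))])@M[:3,:3].T
def onz(C,uv,z):
    o,d=ray(C,uv); return o+d*((z-o[2])/d[:,2])[:,None]
def cloud(C,depth):
    v,u=np.indices(depth.shape); o,d=ray(C,np.c_[u.ravel(),v.ravel()])
    return (o+d*depth.ravel()[:,None]).reshape(*depth.shape,3)
def rect(mask,C,z):
    """min-area rectangle on plane z of the largest blob"""
    n,l,s,_=cv2.connectedComponentsWithStats(mask.astype(np.uint8))
    i=1+np.argmax(s[1:,4]); v,u=np.where(l==i)
    P=onz(C,np.c_[u,v],z)[:,:2]; return cv2.minAreaRect(P.astype(np.float32))
E
python3 - <<'E'
from h import *
p=cv2.imread("pics/top0.png"); d=np.load("pics/top0.npy"); C=cam("top")
W=cloud(C,d)
def blob(u0,u1,v0,v1,zl,zh,name,zz):
    m=np.zeros(d.shape,bool); m[v0:v1,u0:u1]=True; m&=(W[...,2]>zl)&(W[...,2]<zh)&(d>0)
    print(name,m.sum(),np.median(W[m][:,2]),rect(m,C,zz))
blob(230,295,200,235,8,40,"plate",16)
blob(200,222,160,262,70,110,"fence",90)
blob(350,435,165,255,5,40,"rack",10)
print("table z",np.median(W[150:165,250:300,2]))
print(onz(C,[[262,218],[364,191],[367,226],[238,209],[285,207],[286,227],[239,230]],16))
a=cv2.resize(p[190:245,190:300],None,fx=5,fy=5,interpolation=2);b=cv2.resize(p[165:255,350:440],None,fx=3.05,fy=3.05,interpolation=2)[:275]
cv2.imwrite("pics/crop.png",cv2.resize(np.hstack([a,b[:275]]),(790,262)))
E
```

```text
plate 948 16.23435421180352 ((495.1385803222656, 101.85704803466797), (61.672210693359375, 139.91114807128906), 3.8709349632263184)
fence 876 89.72460752136544 ((501.78802490234375, 239.2164764404297), (261.6409606933594, 27.40576171875), 3.2074174880981445)
rack 4669 10.361707844453122 ((517.31982421875, -288.43304443359375), (227.33265686035156, 210.48126220703125), 2.605705738067627)
table z -0.04637910125097733
[[ 494.3485824   100.38056968   16.        ]
 [ 571.49112322 -206.363889     16.        ]
 [ 464.65285526 -209.33467122   16.        ]
 [ 522.8536267   171.48457708   16.        ]
 [ 526.47667814   31.75981905   16.        ]
 [ 466.0833822    29.95911085   16.        ]
 [ 459.51460061  168.38464445   16.        ]]Traceback (most recent call last):
  File "<stdin>", line 13, in <module>
    return _nx.concatenate(arrs, 1, dtype=dtype, casting=casting)
           ~~~~~~~~~~~~~~~^^^^^^^^^^^^^^^^^^^^^^^^^^^^^^^^^^^^^^^
ValueError: all the input array dimensions except for the concatenation axis must match exactly, but along dimension 0, the array at index 0 has size 275 and the array at index 1 has size 274
```

```bash
python3 - <<'E'
import cv2,numpy as np
p=cv2.imread("pics/top0.png")
a=cv2.resize(p[185:255,190:290],(500,350),interpolation=2);b=cv2.resize(p[180:240,350:393],(251,350),interpolation=2)
cv2.imwrite("pics/crop.png",np.hstack([a,b]))
E
```

```text
(no output)
```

View pics/crop.png

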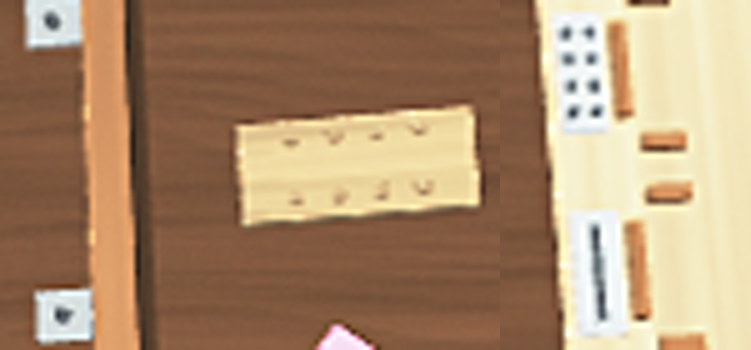

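Call:
{"api": "step_arm", "payload": {
  "turn": [
    [0, 0, 1],
    [0, 0, 1],
    [0, 0, 1],
    [0, 0, 1],
    [0, 0, 1],
    [0, 0, 1],
    [0, 0, 1],
    [0, 0, 1]
  ],
  "slide": [
    [-1, -0.2, 0],
    [-1, -0.2, 0],
    [-1, -0.2, 0],
    [-1, -0.2, 0],
    [-1, -0.2, 0],
    [-1, -0.2, 0],
    [-1, -0.2, 0],
    [-1, -0.2, 0]
  ],
  "grip": [0, 0, 0, 0, 0, 0, 0, 0]
}}

```text
clock: 1.1
position: [479.6, 318.5, 222.1]
ee_rot: [-0.0, 0.492, 0.871, -0.0]
ft_force: [0.6, 0.1, -0.3]
gripper_width: 86.8
grasp_force: 0.0
```

The crop confirms it: a natural wood plate with two rows of four studs, and the dotted label on the bay at larger world x.

Call:
{"api": "step_arm", "payload": {
  "turn": [
    [0, 0, 0.9],
    [0, 0, 0.9],
    [0, 0, 0.9],
    [0, 0, 0.9],
    [0, 0, 0.9],
    [0, 0, 0.9],
    [0, 0, 0],
    [0, 0, 0]
  ],
  "slide": [
    [-0.97, -0.24, 0.2],
    [-0.97, -0.24, 0.2],
    [-0.97, -0.24, 0.2],
    [-0.97, -0.24, 0.2],
    [-0.97, -0.24, 0.2],
    [-0.97, -0.24, 0.2],
    [0, 0, 0],
    [0, 0, 0]
  ],
  "grip": [0, 0, 0, 0, 0, 0, 0, 0]
}}

```text
clock: 2.1
position: [510.3, 25.5, 162.5]
ee_rot: [-0.0, 0.68, 0.733, 0.0]
ft_force: [-1.0, 0.4, -0.8]
gripper_width: 86.9
grasp_force: 0.0
```

```bash
cat > m.py <<'E'
from h import *
T=pose(); p,d=imaging.snapshot("wrist"); C=cam("wrist",T)
cv2.imwrite("pics/w1.png",p); W=cloud(C,d)
print(T.round(3))
reg=(W[...,0]>440)&(W[...,0]<560)&(d>0)
m=reg&(W[...,2]>10)&(W[...,2]<20)&(W[...,1]<210)&(W[...,1]>0)
print("plate",m.sum(),np.median(W[m][:,2]),rect(m,C,16))
m=reg&(W[...,2]>30)&(W[...,2]<95)&(W[...,1]>170)
print("fence",m.sum(), W[m][:,1].min() if m.any() else 0)
E
python3 m.py
```

```text
[[-7.40000e-02  9.97000e-01 -0.00000e+00  5.10288e+02]
 [ 9.97000e-01  7.40000e-02  1.00000e-03  2.54980e+01]
 [ 1.00000e-03 -0.00000e+00 -1.00000e+00  1.62473e+02]
 [ 0.00000e+00  0.00000e+00  0.00000e+00  1.00000e+00]]
plate 11699 16.60949695379003 ((497.83544921875, 102.28399658203125), (59.831939697265625, 139.29576110839844), 3.9184858798980713)
fence 0 0
```

View pics/w1.png

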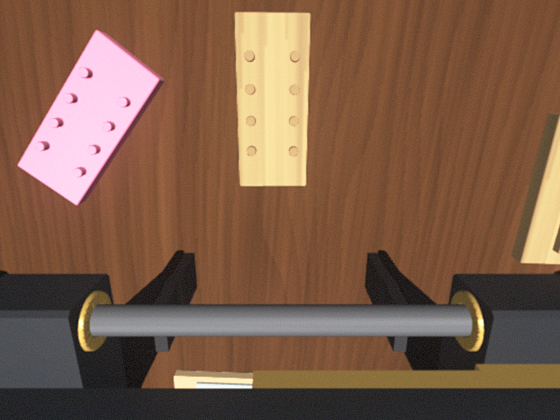

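Plate found at pixels rows 13–186, cols 237–310: centre (497.8, 102.3), yaw 3.9°. The pink one at left stays clear. I'll lean the tool (body away from the fence) and approach the near end.

Call:
{"api": "step_arm", "payload": {
  "turn": [
    [0, 1, 0],
    [0, 1, 0],
    [0, 1, 0],
    [0, 1, 0],
    [0, 1, 0],
    [0, 1, 0],
    [0, 1, 0],
    [0, 1, 0]
  ],
  "slide": [
    [0, -0.13, 0],
    [0, 0, 0],
    [0, 0, 0],
    [0, 0, 0],
    [0, 0, 0],
    [0, 0, 0],
    [0, 0, 0],
    [0, 0, 0]
  ],
  "grip": [0, 0, 0, 0, 0, 0, 0, 0]
}}

```text
clock: 3.15
position: [504.4, 26.0, 162.8]
ee_rot: [-0.252, 0.638, 0.689, 0.234]
ft_force: [0.2, 0.2, 0.1]
gripper_width: 87.0
grasp_force: 0.0
```

Call:
{"api": "step_arm", "payload": {
  "turn": [
    [0, 1, 0],
    [0, 1, 0],
    [0, 0, 0],
    [0, 0, 0],
    [0, 0, 0],
    [0, 0, 0],
    [0, 0, 0],
    [0, 0, 0]
  ],
  "slide": [
    [0, 0, 0],
    [0, 0, 0],
    [-0.49, 0, 0.6],
    [-0.49, 0, 0.6],
    [-0.49, 0, 0.6],
    [0, 0, 0],
    [0, 0, 0],
    [0, 0, 0]
  ],
  "grip": [0, 0, 0, 0, 0, 0, 0, 0]
}}

```text
clock: 4.15
position: [503.5, 45.6, 50.0]
ee_rot: [-0.308, 0.616, 0.665, 0.288]
ft_force: [-0.4, 0.3, -0.9]
gripper_width: 87.0
grasp_force: 0.0
```

```bash
python3 -c "
from h import *
print(pose().round(3)); print(telemetry.get_obs()['qpos'])"
```

```text
[[-5.00000e-02  9.97000e-01 -5.40000e-02  5.03526e+02]
 [ 6.41000e-01  7.40000e-02  7.64000e-01  4.55960e+01]
 [ 7.66000e-01  3.00000e-03 -6.43000e-01  5.00420e+01]
 [ 0.00000e+00  0.00000e+00  0.00000e+00  1.00000e+00]]
[-0.07685816  0.55483397  0.54428195  1.90848186 -0.98861894  1.48788277
  1.03264242]
```

Call:
{"api": "step_arm", "payload": {
  "turn": [
    [0, 0, 0],
    [0, 0, 0],
    [0, 0, 0],
    [0, 0, 0],
    [0, 0, 0],
    [0, 0, 0],
    [0, 0, 0],
    [0, 0, 0]
  ],
  "slide": [
    [-0.25, -0.02, 0.32],
    [-0.25, -0.02, 0.32],
    [0, 0, 0],
    [0, 0, 0],
    [0, 0, 0],
    [0, 0, 0],
    [0, 0, 0],
    [0, 0, 0]
  ],
  "grip": [0, 0, 0, 255, 255, 255, 255, 255],
  "squeeze": 20
}}

```text
clock: 5.15
position: [499.5, 54.3, 8.4]
ee_rot: [-0.31, 0.617, 0.664, 0.287]
ft_force: [-0.4, 1.5, -0.2]
gripper_width: 60.1
grasp_force: 20.1
```

Call:
{"api": "step_arm", "payload": {
  "turn": [
    [0, 0, 0],
    [0, 0, 0],
    [0, 0, 0],
    [0, -1, 0],
    [0, -1, 0],
    [0, -1, 0],
    [0, -1, 0],
    [0, -1, 0]
  ],
  "slide": [
    [0.69, 0, -0.58],
    [0.69, 0, -0.58],
    [0.69, 0, -0.58],
    [0, 0, 0],
    [0, 0, 0],
    [0, 0, 0],
    [0, 0, 0],
    [0, 0, 0]
  ],
  "grip": [255, 255, 255, 255, 255, 255, 255, 255]
}}

```text
clock: 6.15
position: [499.4, 53.7, 143.7]
ee_rot: [-0.157, 0.665, 0.715, 0.146]
ft_force: [0.1, 0.2, -1.9]
gripper_width: 59.8
grasp_force: 20.0
```

Call:
{"api": "step_arm", "payload": {
  "turn": [
    [0, -1, 0],
    [0, -1, 0],
    [0, -1, 0],
    [0, -1, 0],
    [0, -1, 0],
    [0, -1, 0],
    [0, -1, 0],
    [0, -1, 0]
  ],
  "slide": [
    [0, 0, 0],
    [0, 0, 0],
    [0, 0, 0],
    [0, 0, 0],
    [0, 0, 0],
    [0, 0, 0],
    [0, 0, 0],
    [0, 0, 0]
  ],
  "grip": [255, 255, 255, 255, 255, 255, 255, 255]
}}

```text
clock: 7.15
position: [499.3, 54.0, 143.8]
ee_rot: [0.097, 0.675, 0.726, -0.09]
ft_force: [0.4, 1.1, -0.7]
gripper_width: 59.6
grasp_force: 20.0
```

Call:
{"api": "step_arm", "payload": {
  "turn": [
    [0, -1, 0],
    [0, -1, 0],
    [0, -1, 0],
    [0, -1, 0],
    [0, -1, 0],
    [0, -1, 0],
    [0, -1, 0],
    [0, 0, 0]
  ],
  "slide": [
    [0, 0, 0],
    [0, 0, 0],
    [0, 0, 0],
    [0, 0, 0],
    [0, 0, 0],
    [0, 0, 0],
    [0, 0, 0],
    [0, 0, 0]
  ],
  "grip": [255, 255, 255, 255, 255, 255, 255, 255]
}}

```text
clock: 8.15
position: [498.9, 55.3, 142.2]
ee_rot: [0.309, 0.615, 0.665, -0.288]
ft_force: [-0.2, -0.6, -1.2]
gripper_width: 59.8
grasp_force: 20.0
```

```bash
python3 -c "
from h import *
print(pose().round(3)); print(telemetry.get_obs()['qpos'])
p,d=imaging.snapshot('scene'); cv2.imwrite('pics/s2.png',cv2.resize(p[120:320,200:420],None,fx=2.7,fy=2.7))"
```

```text
[[-5.10000e-02  9.97000e-01  5.70000e-02  4.98886e+02]
 [ 6.40000e-01  7.60000e-02 -7.64000e-01  5.52850e+01]
 [-7.66000e-01 -3.00000e-03 -6.42000e-01  1.42194e+02]
 [ 0.00000e+00  0.00000e+00  0.00000e+00  1.00000e+00]]
[-0.96631029  0.39225307  0.36416267  1.84396777  0.59661449  1.45923584
 -0.75059708]
```

View pics/s2.png

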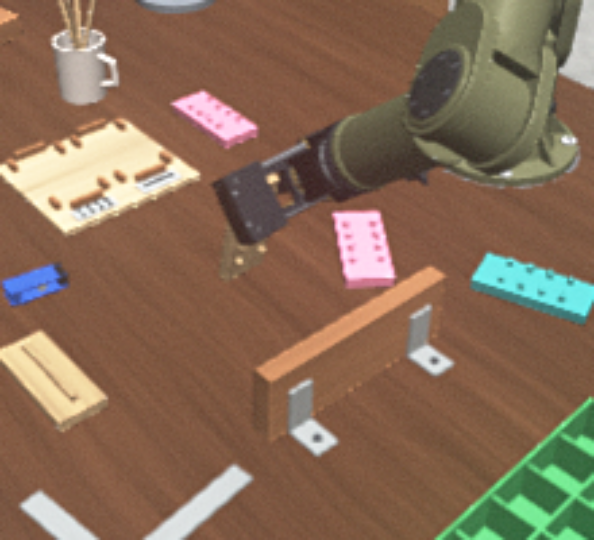

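The plate is held on end, studs toward the fence, gripper at (240,205) in the crop. Next I'll carry it to the fence.

Call:
{"api": "step_arm", "payload": {
  "turn": [
    [0, 0, 0],
    [0, 0, 0],
    [0, 0, 0],
    [0, 0, 0],
    [0, 0, 0],
    [0, 0, 0],
    [0, 0, 0],
    [0, 0, 0]
  ],
  "slide": [
    [0.4, 0, -0.48],
    [0.4, 0, -0.48],
    [0.4, 0, -0.48],
    [0.4, 0, -0.48],
    [0.3, 0, -0.36],
    [0.1, 0, -0.12],
    [0, 0, 0],
    [0, 0, 0]
  ],
  "grip": [255, 255, 255, 255, 255, 255, 255, 255]
}}

```text
clock: 9.2
position: [488.5, 208.2, 144.9]
ee_rot: [0.31, 0.618, 0.663, -0.288]
ft_force: [-0.2, -0.1, -1.4]
gripper_width: 59.8
grasp_force: 20.0
```

Call:
{"api": "step_arm", "payload": {
  "turn": [
    [0, 0, 0],
    [0, 0, 0],
    [0, 0, 0],
    [0, 0, 0],
    [0, 0, 0],
    [0, 0, 0],
    [0, 0, 0],
    [0, 0, 0]
  ],
  "slide": [
    [0.08, 0, 0.06],
    [0.08, 0, 0.06],
    [0.08, 0, 0.06],
    [0.04, 0, 0.03],
    [0.02, 0, 0.02],
    [0, 0, 0],
    [0, 0, 0],
    [0, 0, 0]
  ],
  "grip": [255, 255, 255, 255, 255, 255, 255, 255]
}}

```text
clock: 10.2
position: [488.2, 210.8, 125.7]
ee_rot: [0.31, 0.617, 0.664, -0.287]
ft_force: [0.8, 0.5, -1.3]
gripper_width: 59.9
grasp_force: 20.0
```

```bash
python3 -c "
from h import *
print(pose().round(3)); print(telemetry.get_obs()['ft_force'])
for n in ('top','scene'):
  p,d=imaging.snapshot(n); np.save(f'pics/{n}3.npy',d); cv2.imwrite(f'pics/{n}3.png',p)
a=cv2.imread('pics/top3.png')[180:260,190:290];b=cv2.imread('pics/scene3.png')[180:300,270:390]
cv2.imwrite('pics/c3.png',np.hstack([cv2.resize(a,(480,384)),cv2.resize(b,(320,384))[:, :320]]))"
```

```text
[[-4.70000e-02  9.97000e-01  5.70000e-02  4.88180e+02]
 [ 6.41000e-01  7.40000e-02 -7.64000e-01  2.10805e+02]
 [-7.66000e-01  0.00000e+00 -6.43000e-01  1.25686e+02]
 [ 0.00000e+00  0.00000e+00  0.00000e+00  1.00000e+00]]
[ 0.79750611  0.48766066 -1.33579644]
```

View pics/c3.png

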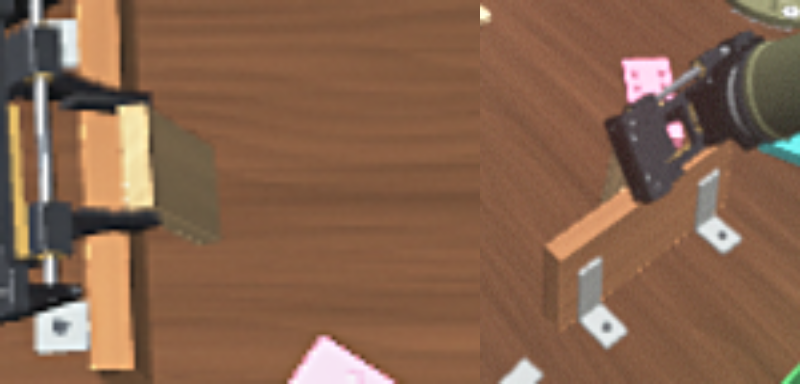

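Call:
{"api": "step_arm", "payload": {
  "turn": [
    [0, 0, 0],
    [0, 0, 0],
    [0, 0, 0],
    [0, 0, 0],
    [0, 0, 0],
    [0, 0, 0],
    [0, 0, 0],
    [0, 0, 0]
  ],
  "slide": [
    [0.03, 0, 0.025],
    [0.03, 0, 0.025],
    [0.03, 0, 0.025],
    [0, 0, 0],
    [0, 0, 0],
    [0, 0, 0],
    [0, 0, 0],
    [0, 0, 0]
  ],
  "grip": [255, 255, 255, 255, 255, 255, 255, 255]
}}

```text
clock: 11.3
position: [488.2, 210.8, 119.7]
ee_rot: [0.31, 0.617, 0.664, -0.288]
ft_force: [-0.9, 0.5, -0.4]
gripper_width: 59.5
grasp_force: 20.0
```

Call:
{"api": "step_arm", "payload": {
  "turn": [
    [0, 0, 0],
    [0, 0, 0],
    [0, -0.25, 0],
    [0, -0.25, 0],
    [0, -0.25, 0],
    [0, -0.25, 0],
    [0, 0, 0],
    [0, 0, 0]
  ],
  "slide": [
    [0.015, 0, 0.013],
    [0.015, 0, 0.013],
    [0.035, 0, -0.035],
    [0.035, 0, -0.035],
    [0.035, 0, -0.035],
    [0.035, 0, -0.035],
    [0, 0, 0],
    [0, 0, 0]
  ],
  "grip": [255, 255, 255, 255, 255, 255, 255, 255]
}}

```text
clock: 12.3
position: [487.2, 220.4, 116.3]
ee_rot: [0.338, 0.604, 0.65, -0.314]
ft_force: [-0.2, -0.0, -1.6]
gripper_width: 60.1
grasp_force: 20.0
```

Call:
{"api": "step_arm", "payload": {
  "turn": [
    [0, 0, 0],
    [0, 0, 0],
    [0, 0, 0],
    [0, 0, 0],
    [0, 0, 0],
    [0, 0, 0],
    [0, 0, 0],
    [0, 0, 0]
  ],
  "slide": [
    [0, 0, 0],
    [0, 0, 0],
    [0, 0, 0],
    [0, 0, 0],
    [0, 0, 0],
    [0, 0, -0.6],
    [0.3, 0, -0.8],
    [-0.6, 0, -0.8]
  ],
  "grip": [220, 180, 120, 60, 0, 0, 0, 0]
}}

```text
clock: 13.3
position: [479.6, 303.9, 189.7]
ee_rot: [0.338, 0.601, 0.651, -0.316]
ft_force: [0.8, -0.2, -0.1]
gripper_width: 86.6
grasp_force: 0.0
```

```bash
cat > t.py <<'E'
from h import *
print(pose().round(3)); print(telemetry.get_obs()['ft_force'])
for n in ('top','scene'):
  p,d=imaging.snapshot(n); np.save(f'pics/{n}4.npy',d); cv2.imwrite(f'pics/{n}4.png',p)
a=cv2.imread('pics/top4.png')[180:260,190:290];b=cv2.imread('pics/scene4.png')[180:300,270:390]
cv2.imwrite('pics/c4.png',np.hstack([cv2.resize(a,(480,384)),cv2.resize(b,(320,384))[:, :320]]))
E
python3 t.py
```

```text
[[-4.80000e-02  9.97000e-01  6.00000e-02  4.79601e+02]
 [ 5.70000e-01  7.70000e-02 -8.18000e-01  3.03889e+02]
 [-8.20000e-01 -5.00000e-03 -5.72000e-01  1.89735e+02]
 [ 0.00000e+00  0.00000e+00  0.00000e+00  1.00000e+00]]
[ 0.82404063 -0.18009031 -0.09529692]
```

View pics/c4.png

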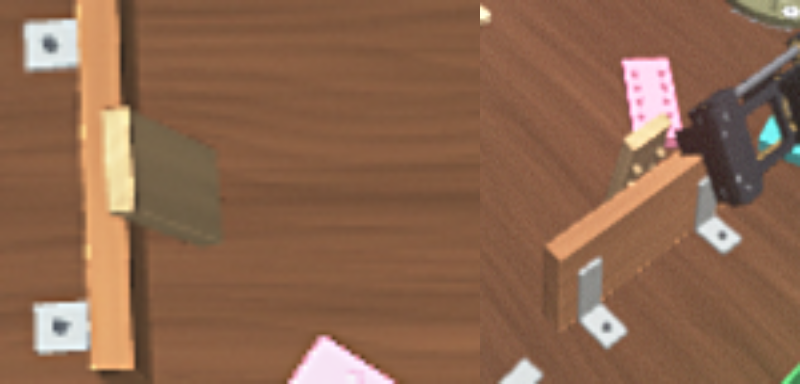

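The plate now leans on the fence studs-side, with its top edge at crop (118,160). Measuring its lean.

```bash
python3 - <<'E'
from h import *
C=cam("top"); d=np.load("pics/top4.npy"); W=cloud(C,d).reshape(-1,3)
m=(W[:,0]>440)&(W[:,0]<540)&(W[:,1]>150)&(W[:,1]<260)
P=W[m]
top=P[(P[:,2]>110)]; print("top n",len(top),top.min(0),top.max(0))
f=P[(P[:,2]>20)&(P[:,2]<115)&(P[:,1]<215)]
for _ in range(4):
    c=f.mean(0); n=np.linalg.svd(f-c)[2][2]; n*=-np.sign(n[1]); r=(f-c)@n; f=f[abs(r)<max(2,1.5*r.std())]
print(len(f),c,n,r.std(),f.min(0),f.max(0)); print("face y at z=0,100:",[c[1]-n[2]*(z-c[2])/n[1] for z in(0,100)])
for z in(40,80,100,125):
    s=P[(abs(P[:,2]-z)<6)]; print(z,s[:,0].min(),s[:,0].max())
E
```

```text
top n 215 [455.76690786 206.14390027 110.07006733] [516.63883756 234.48072652 143.54375037]
255 [488.63971337 197.7181467   69.19713175] [ 0.07342972 -0.95902729  0.27363248] 0.876600280333726 [457.62726616 182.350985    20.67407518] [519.33326399 212.92998934 114.9347143 ]
face y at z=0,100: [np.float64(177.97461820393488), np.float64(206.506911374836)]
40 441.77480124910653 517.3188142027074
80 440.7848876187422 537.7225899352362
100 440.7111228828409 529.8149798772317
125 456.88389597184675 515.7656552578931
```

Call:
{"api": "step_arm", "payload": {
  "turn": [
    [0, 1, 0],
    [0, 1, 0],
    [0, 1, 0],
    [0, 1, 0],
    [0, 1, 0],
    [0, 1, 0],
    [0, 1, 0],
    [0, 1, 0]
  ],
  "slide": [
    [-0.6, 0, -0.7],
    [-0.2, 0, -0.3],
    [0, 0, 0],
    [0, 0, 0],
    [0, 0, 0],
    [0, 0, 0],
    [0, 0, 0],
    [0, 0, 0]
  ],
  "grip": [0, 0, 0, 0, 0, 0, 0, 0]
}}

```text
clock: 14.4
position: [480.3, 317.9, 254.0]
ee_rot: [0.095, 0.675, 0.726, -0.088]
ft_force: [0.4, 0.7, 0.7]
gripper_width: 86.9
grasp_force: 0.0
```

Call:
{"api": "step_arm", "payload": {
  "turn": [
    [0, 1, 0],
    [0, 1, 0],
    [0, 1, 0],
    [0, 1, 0],
    [0, 1, 0],
    [0, 1, 0],
    [0, 1, 0],
    [0, 1, 0]
  ],
  "slide": [
    [-0.45, 0, 0],
    [-0.45, 0, 0],
    [-0.45, 0, 0],
    [-0.45, 0, 0],
    [-0.45, 0, 0],
    [-0.45, 0, 0],
    [-0.45, 0, 0],
    [-0.45, 0, 0]
  ],
  "grip": [0, 0, 0, 0, 0, 0, 0, 0]
}}

```text
clock: 15.4
position: [493.2, 141.2, 246.5]
ee_rot: [-0.159, 0.664, 0.715, 0.149]
ft_force: [-1.0, 0.1, 0.3]
gripper_width: 87.2
grasp_force: 0.0
```

Call:
{"api": "step_arm", "payload": {
  "turn": [
    [0, 1, 0],
    [0, 1, 0],
    [0, 1, 0],
    [0, 1, 0],
    [0, 1, 0],
    [0, 1, 0],
    [0, 1, 0],
    [0, 1, 0]
  ],
  "slide": [
    [0, 0, 0],
    [0, 0, 0],
    [0, 0, 0],
    [0, 0, 0],
    [0, 0, 0],
    [0, 0, 0],
    [0, 0, 0],
    [0, 0, 0]
  ],
  "grip": [0, 0, 0, 0, 0, 0, 0, 0]
}}

```text
clock: 16.4
position: [493.1, 142.0, 246.2]
ee_rot: [-0.394, 0.574, 0.617, 0.367]
ft_force: [0.1, 0.4, -0.7]
gripper_width: 86.9
grasp_force: 0.0
```

```bash
python3 - <<'E'
from h import *
T=pose(); print(T.round(3), telemetry.get_obs()['qpos'])
t=np.array([488,219.4,94.5]); pre=t-90*T[:3,2]
print("pre",pre,"to pre (units)",T[:3,:3].T@(pre-T[:3,3])/50)
E
```

```text
[[-3.10000e-02  9.97000e-01 -6.60000e-02  4.93116e+02]
 [ 4.19000e-01  7.30000e-02  9.05000e-01  1.41966e+02]
 [ 9.07000e-01  0.00000e+00 -4.21000e-01  2.46153e+02]
 [ 0.00000e+00  0.00000e+00  0.00000e+00  1.00000e+00]] [-0.25162715  0.33438913  0.64597778  1.91959703 -1.12165774  1.74091108
  0.79854018]
pre [493.92510085 137.96324826 132.35430816] to pre (units) [-2.09893958  0.00971236  0.88377975]
```

Call:
{"api": "step_arm", "payload": {
  "turn": [
    [0, 0, 0],
    [0, 0, 0],
    [0, 0, 0],
    [0, 0, 0],
    [0, 0, 0],
    [0, 0, 0],
    [0, 0, 0],
    [0, 0, 0]
  ],
  "slide": [
    [-0.5, 0, 0.22],
    [-0.5, 0, 0.22],
    [-0.5, 0, 0.22],
    [-0.5, 0, 0.22],
    [-0.1, 0, 0],
    [0, 0, 0],
    [0, 0, 0],
    [0, 0, 0]
  ],
  "grip": [0, 0, 0, 0, 0, 0, 0, 0]
}}

```text
clock: 17.4
position: [493.9, 138.0, 133.4]
ee_rot: [-0.393, 0.574, 0.618, 0.366]
ft_force: [0.6, -0.6, -0.5]
gripper_width: 86.7
grasp_force: 0.0
```

```bash
python3 - <<'E'
from h import *
T=pose(); p,d=imaging.snapshot("wrist"); C=cam("wrist",T); W=cloud(C,d).reshape(-1,3)
cv2.imwrite("pics/w5.png",p)
P=W[(d.ravel()>0)&(W[:,0]>440)&(W[:,0]<540)&(W[:,1]>165)&(W[:,1]<260)&(W[:,2]>15)]
t=P[(P[:,2]>100)&(P[:,2]<138)&(P[:,1]<225)]
print(len(P),len(t),np.percentile(t,[1,50,99],axis=0).round(1))
f=P[(P[:,1]<178+.285*P[:,2]+5)]
for _ in range(4):
    c=f.mean(0); n=np.linalg.svd(f-c)[2][2]; n*=-np.sign(n[1]); r=(f-c)@n; f=f[abs(r)<max(2,1.5*r.std())]
print(len(f),c,n,r.std()); print("face y at z=0,98:",[c[1]-n[2]*(z-c[2])/n[1] for z in(0,98)])
t=np.array([488,219.4,94.5]); print("to target",T[:3,3],T[:3,:3].T@(t-T[:3,3])/50)
E
```

```text
14543 4502 [[460.3 204.8 100.4]
 [489.1 212.1 120.4]
 [518.6 223.6 137.8]]
10982 [490.2249058  203.24148652  89.16611657] [ 0.07610807 -0.95817957  0.27586134] 0.604790429204115
face y at z=0,98: [np.float64(177.57042736182126), np.float64(205.78477484946174)]
to target [493.90564061 137.95651718 133.39195804] [-1.48425387e-02  7.27029762e-04  1.80886150e+00]
```

Call:
{"api": "step_arm", "payload": {
  "turn": [
    [0, 0, 0],
    [0, 0, 0],
    [0, 0, 0],
    [0, 0, 0],
    [0, 0, 0],
    [0, 0, 0],
    [0, 0, 0],
    [0, 0, 0]
  ],
  "slide": [
    [0, 0.02, 0.5],
    [0, 0, 0.5],
    [0, 0, 0.5],
    [0, 0, 0.3],
    [0, 0, 0],
    [0, 0, 0],
    [0, 0, 0],
    [0, 0, 0]
  ],
  "grip": [0, 0, 0, 0, 0, 255, 255, 255],
  "squeeze": 20
}}

```text
clock: 18.45
position: [489.0, 218.7, 94.6]
ee_rot: [-0.393, 0.574, 0.618, 0.366]
ft_force: [-0.5, -0.2, 0.3]
gripper_width: 64.5
grasp_force: 0.0
```

Call:
{"api": "step_arm", "payload": {
  "turn": [
    [0, 0, 0],
    [0, 0, 0],
    [0, 0, 0],
    [0, 0, 0],
    [0, 0, 0],
    [0, 0, 0],
    [0, 0, 0],
    [0, 0, 0]
  ],
  "slide": [
    [0, 0, 0],
    [0, 0, 0],
    [0, 0, 0],
    [0.05, 0, -0.05],
    [0.1, 0, -0.2],
    [0.3, 0, -0.4],
    [0.6, 0, -0.6],
    [0.6, 0, -0.6]
  ],
  "grip": [255, 255, 255, 255, 255, 255, 255, 255]
}}

```text
clock: 19.45
position: [492.2, 169.1, 210.7]
ee_rot: [-0.393, 0.574, 0.618, 0.366]
ft_force: [0.7, 0.7, -1.6]
gripper_width: 59.5
grasp_force: 20.0
```

```bash
python3 -c "
from h import *
print(pose().round(3)); print(telemetry.get_obs()['qpos'])
p,d=imaging.snapshot('top'); cv2.imwrite('pics/t6.png',cv2.resize(p[150:300,180:440],None,fx=2.7,fy=2.7))"
```

```text
[[-3.10000e-02  9.97000e-01 -6.50000e-02  4.92191e+02]
 [ 4.22000e-01  7.30000e-02  9.04000e-01  1.69110e+02]
 [ 9.06000e-01  1.00000e-03 -4.23000e-01  2.10737e+02]
 [ 0.00000e+00  0.00000e+00  0.00000e+00  1.00000e+00]]
[-0.27966427  0.36675687  0.62153338  1.9637245  -1.15779141  1.67792172
  0.84237905]
```

View pics/t6.png

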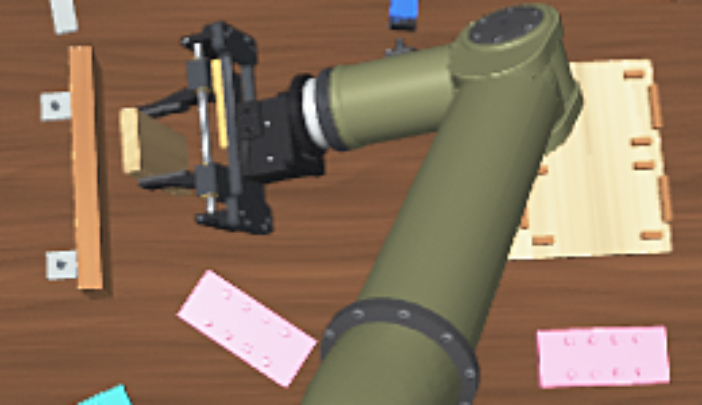

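The plate is gripped and off the fence (crop (150,150)). Next I'll turn it over while carrying it to the rack.

Call:
{"api": "step_arm", "payload": {
  "turn": [
    [0, -1, 0],
    [0, -1, 0],
    [0, -1, 0],
    [0, -1, 0],
    [0, -1, 0],
    [0, -1, 0],
    [0, -1, 0],
    [0, -1, 0]
  ],
  "slide": [
    [0, 0, 0],
    [0, 0, 0],
    [0, 0, 0],
    [0, 0, 0],
    [0, 0, 0],
    [0, 0, 0],
    [0, 0, 0],
    [0, 0, 0]
  ],
  "grip": [255, 255, 255, 255, 255, 255, 255, 255]
}}

```text
clock: 20.5
position: [492.1, 169.4, 209.8]
ee_rot: [-0.158, 0.665, 0.715, 0.147]
ft_force: [-0.5, 0.5, -2.0]
gripper_width: 59.9
grasp_force: 20.0
```

Call:
{"api": "step_arm", "payload": {
  "turn": [
    [0, -1, 0],
    [0, -1, 0],
    [0, -1, 0],
    [0, -1, 0],
    [0, -1, 0],
    [0, -1, 0],
    [0, -0.8, 0],
    [0, 0, 0]
  ],
  "slide": [
    [-0.5, 0, 0],
    [-0.6, 0, 0],
    [-0.6, 0, 0],
    [-0.6, 0, 0],
    [-0.6, 0, 0],
    [-0.6, 0, 0],
    [-0.6, 0, 0],
    [0, 0, 0]
  ],
  "grip": [255, 255, 255, 255, 255, 255, 255, 255]
}}

```text
clock: 21.5
position: [506.4, -29.3, 175.3]
ee_rot: [0.057, 0.68, 0.729, -0.053]
ft_force: [0.2, 0.5, -0.7]
gripper_width: 59.7
grasp_force: 20.0
```

```bash
python3 -c "
from h import *
T=pose();print(T.round(3)); print(telemetry.get_obs()['qpos'])
print(T[:3,:3].T@(np.array([570,-255,200])-T[:3,3])/50)"
```

```text
[[-6.90000e-02  9.98000e-01  1.10000e-02  5.06358e+02]
 [ 9.85000e-01  7.00000e-02 -1.55000e-01 -2.93290e+01]
 [-1.55000e-01  1.00000e-03 -9.88000e-01  1.75304e+02]
 [ 0.00000e+00  0.00000e+00  0.00000e+00  1.00000e+00]]
[-0.66994221  0.03238395  0.57753229  1.89750216  0.1468272   1.22333652
 -0.07323606]
[-4.61229848  0.95457122  0.22464345]
```

Call:
{"api": "step_arm", "payload": {
  "turn": [
    [0, 0, 0],
    [0, 0, 0],
    [0, 0, 0],
    [0, 0, 0],
    [0, 0, 0],
    [0, 0, 0],
    [0, 0, 0],
    [0, 0, 0]
  ],
  "slide": [
    [-0.6, 0.1, 0],
    [-1, 0.1, 0],
    [-1, 0.1, 0],
    [-1, 0.1, 0],
    [-1, 0.1, 0],
    [-1, 0.1, 0],
    [-1, 0.1, 0],
    [-0.6, 0.1, 0]
  ],
  "grip": [255, 255, 255, 255, 255, 255, 255, 255]
}}

```text
clock: 22.5
position: [572.3, -382.1, 231.7]
ee_rot: [0.058, 0.68, 0.729, -0.053]
ft_force: [0.2, 0.0, -0.7]
gripper_width: 59.9
grasp_force: 20.0
```

Call:
{"api": "step_arm", "payload": {
  "turn": [
    [0, 0, 0],
    [0, 0, 0],
    [0, 0, 0],
    [0, 0, 0],
    [0, 0, 0],
    [0, 0, 0],
    [0, 0, 0],
    [0, 0, 0]
  ],
  "slide": [
    [0, 0, 0],
    [0, 0, 0],
    [0, 0, 0],
    [0, 0, 0],
    [0, 0, 0],
    [0, 0, 0],
    [0, 0, 0],
    [0, 0, 0]
  ],
  "grip": [255, 255, 255, 255, 255, 255, 255, 255]
}}

```text
clock: 23.5
position: [572.8, -379.7, 230.7]
ee_rot: [0.057, 0.679, 0.73, -0.053]
ft_force: [-0.8, 0.1, -0.7]
gripper_width: 59.8
grasp_force: 20.0
```

```bash
python3 -c "
from h import *
T=pose();print(T.round(3)); print(telemetry.get_obs()['qpos'])
p,d=imaging.snapshot('wrist'); cv2.imwrite('pics/w7.png',p); np.save('pics/w7.npy',d); np.save('pics/w7T.npy',T)"
```

```text
[[-7.30000e-02  9.97000e-01  1.20000e-02  5.72763e+02]
 [ 9.85000e-01  7.30000e-02 -1.56000e-01 -3.79723e+02]
 [-1.56000e-01  0.00000e+00 -9.88000e-01  2.30721e+02]
 [ 0.00000e+00  0.00000e+00  0.00000e+00  1.00000e+00]]
[-0.12035674  0.40231605  0.79728945  1.46162625 -0.17017874  1.29149185
  0.7332039 ]
```

View pics/w7.png

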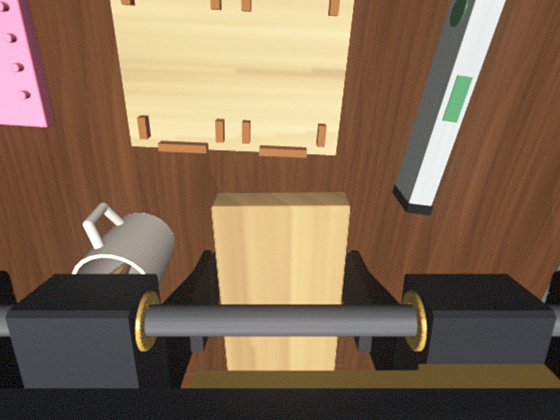

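Wrist view: the rack's −y end with the stud bay's corner cleats at (246,131), (321,135) and end cleat (283,152). The held plate, plain side up, spans rows 193–370.

```bash
python3 - <<'E'
from h import *
T=np.load("pics/w7T.npy"); d=np.load("pics/w7.npy"); p=cv2.imread("pics/w7.png"); C=cam("wrist",T); W=cloud(C,d)
fl=W[60:110,150:330].reshape(-1,3); print("floor z",np.median(fl[:,2]))
m=((W[...,2]>18)&(W[...,2]<27)&(W[...,1]>-420)).astype(np.uint8); m[:,:100]=0; m[:,370:]=0; m[160:]=0
n,l,s,c=cv2.connectedComponentsWithStats(m)
for i in range(1,n):
    if s[i,4]>30:
        v,u=np.where(l==i); P=onz(C,np.c_[u,v],22)[:,:2]
        print(c[i].round(),s[i,4],"x",P[:,0].min().round(1),P[:,0].max().round(1),"y",P[:,1].min().round(1),P[:,1].max().round(1))
# rack floor side edges / end edge
m=((W[...,2]>6)&(W[...,2]<27)).astype(np.uint8); m[:,:90]=0; m[:,370:]=0; m[160:]=0
v,u=np.where(m); P=onz(C,np.c_[u,v],10); 
E=[(v0,u[v==v0].min(),u[v==v0].max()) for v0 in range(20,140,10)]
L=onz(C,[[a[1],a[0]] for a in E],10);Rr=onz(C,[[a[2]+1,a[0]] for a in E],10)
print("left edge",L[[0,-1],:2],"right",Rr[[0,-1],:2],"width",np.median(Rr[:,0]-L[:,0]))
print("yaw L,R deg",[np.degrees(np.arctan(-np.polyfit(e[:,1],e[:,0],1)[0])) for e in(L,Rr)])
# held plate
f=W[200:300,225:340].reshape(-1,3); f=f[d[200:300,225:340].ravel()>0]
for _ in range(4):
    cc=f.mean(0); nn=np.linalg.svd(f-cc)[2][2]; nn*=np.sign(nn[2]); r=(f-cc)@nn; f=f[abs(r)<max(1.5,1.5*r.std())]
print("held n",nn,"c",cc,r.std())
m=(abs((W-cc)@nn)<5)&(W[...,0]>500)&(W[...,0]<650); m[:180]=0; m[300:]=0
v,u=np.where(m); 
H=[(v0,u[v==v0].min(),u[v==v0].max()+1) for v0 in range(200,290,10)]
def onplane(uv):
    o,dd=ray(C,uv); return o+dd*(((cc-o)@nn)/(dd@nn))[:,None]
A=onplane([[a[1],a[0]] for a in H]);B=onplane([[a[2],a[0]] for a in H])
print("edges",A[[0,3,6]].round(1),B[[0,3,6]].round(1)); print("width",np.linalg.norm(A-B,axis=1).round(1))
u0=280; print("far end",onplane([[u0-40,v[u==u0-40].min()],[u0,v[u==u0].min()],[u0+40,v[u==u0+40].min()]]).round(1))
E
```

```text
floor z 10.671254705222765
[126.   2.] 53 x 424.2 433.2 y -260.1 -256.5
[215.   4.] 93 x 501.9 510.7 y -258.0 -250.9
[246.   5.] 110 x 528.9 537.0 y -257.1 -248.9
[334.   8.] 157 x 606.4 615.0 y -255.2 -243.2
[142. 127.] 214 x 426.8 437.0 y -379.6 -357.1
[219. 131.] 198 x 505.1 513.3 y -378.0 -354.8
[245. 132.] 179 x 532.4 540.2 y -377.1 -354.1
[321. 135.] 183 x 609.4 618.2 y -374.6 -352.2
[182. 147.] 421 x 445.6 495.7 y -391.6 -381.1
[282. 152.] 415 x 550.7 600.6 y -388.7 -378.6
left edge [[ 410.34404199 -273.26459917]
 [ 412.90151689 -375.36782854]] right [[ 630.18398594 -257.07770297]
 [ 633.33029884 -359.12118783]] width 219.43847137674084
yaw L,R deg [np.float64(1.5520637819679277), np.float64(1.6990900100597437)]
held n [6.20962662e-03 6.03615565e-04 9.99980538e-01] c [ 572.4800675  -361.84005448  244.13015256] 0.5192204729994979
edges [[ 559.5 -335.7  244.2]
 [ 541.3 -351.6  244.3]
 [ 534.7 -368.   244.4]] [[ 591.  -333.5  244. ]
 [ 600.5 -347.5  243.9]
 [ 610.  -362.8  243.9]]
width [31.6 59.4 59.4 59.4 59.4 59.4 75.5 72.5 62.2]
far end [[ 552.8 -337.1  244.2]
 [ 569.6 -335.5  244.1]
 [ 586.5 -334.3  244. ]]
```

Call:
{"api": "step_arm", "payload": {
  "turn": [
    [0, 0, 0],
    [0, 0, 0],
    [0, 0, 0],
    [0, 0, 0],
    [0, 0, 0],
    [0, 0, 0.54],
    [0, 0, 0],
    [0, 0, 0]
  ],
  "slide": [
    [0.46, 0.03, 0.1],
    [0.46, 0.03, 0.3],
    [0.46, 0.03, 0.42],
    [0.46, 0.03, 0.44],
    [0.46, 0.02, 0.42],
    [0, 0, 0],
    [0, 0, 0],
    [0, 0, 0]
  ],
  "grip": [255, 255, 255, 255, 255, 255, 255, 255]
}}

```text
clock: 24.55
position: [572.5, -279.6, 130.3]
ee_rot: [0.059, 0.695, 0.714, -0.052]
ft_force: [0.1, -0.7, -1.1]
gripper_width: 59.8
grasp_force: 20.0
```

Call:
{"api": "step_arm", "payload": {
  "turn": [
    [0, 0, 0],
    [0, 0, 0],
    [0, 0, 0],
    [0, 0, 0],
    [0, 0, 0],
    [0, 0, 0],
    [0, 0, 0],
    [0, 0, 0]
  ],
  "slide": [
    [0, 0, 0],
    [0, 0, 0],
    [0, 0, 0],
    [0, 0, 0],
    [0, 0, 0],
    [0, 0, 0],
    [0, 0, 0],
    [0, 0, 0]
  ],
  "grip": [255, 255, 255, 255, 255, 255, 255, 255]
}}

```text
clock: 25.55
position: [572.4, -279.0, 129.8]
ee_rot: [0.059, 0.695, 0.714, -0.052]
ft_force: [0.5, -0.4, -1.1]
gripper_width: 59.6
grasp_force: 20.0
```

```bash
cat > q.py <<'E'
from h import *
import sys
T=pose();print(T.round(3)); t=np.array([float(x) for x in sys.argv[1:4]])
print(T[:3,:3].T@(t-T[:3,3])/50)
p,d=imaging.snapshot("wrist"); C=cam("wrist",T); W=cloud(C,d)
m=(abs(W[...,2]-(T[2,3]+13.4))<4)&(W[...,0]>520)&(W[...,0]<630)&(W[...,1]>T[1,3]); m[300:]=0
v,u=np.where(m); z=np.median(W[m][:,2]); P=onz(C,np.c_[u,v],z)
print("held z",z,[ (round(y),P[abs(P[:,1]-y)<1][:,0].min().round(1),P[abs(P[:,1]-y)<1][:,0].max().round(1)) for y in T[1,3]+np.array([15,25,35])])
print("end y",[P[abs(P[:,0]-x)<1][:,1].max().round(1) for x in(550,572,592)])
E
python3 q.py 572 -278.8 60
```

```text
[[-2.60000e-02  1.00000e+00  1.20000e-02  5.72402e+02]
 [ 9.87000e-01  2.70000e-02 -1.56000e-01 -2.78956e+02]
 [-1.56000e-01  7.00000e-03 -9.88000e-01  1.29762e+02]
 [ 0.00000e+00  0.00000e+00  0.00000e+00  1.00000e+00]]
[ 0.22119939 -0.01829196  1.37749481]
held z 143.20367891315686 [(-264, np.float64(536.3), np.float64(610.5)), (-254, np.float64(542.3), np.float64(601.4)), (-244, np.float64(542.0), np.float64(601.2))]
end y [np.float64(-235.5), np.float64(-235.0), np.float64(-234.5)]
```

Call:
{"api": "step_arm", "payload": {
  "turn": [
    [0, 0, 0],
    [0, 0, 0],
    [0, 0, 0],
    [0, 0, 0],
    [0, 0, 0],
    [0, 0, 0],
    [0, 0, 0],
    [0, 0, 0]
  ],
  "slide": [
    [0.07, 0, 0.46],
    [0.07, 0, 0.46],
    [0.07, 0, 0.46],
    [0.04, 0, 0.26],
    [0.03, 0, 0.2],
    [0.02, 0, 0.14],
    [0.01, 0, 0.06],
    [0, 0, 0]
  ],
  "grip": [255, 255, 255, 255, 255, 255, 255, 255]
}}

```text
clock: 26.6
position: [573.3, -279.7, 26.8]
ee_rot: [0.059, 0.696, 0.714, -0.052]
ft_force: [-0.1, -0.1, -1.2]
gripper_width: 59.7
grasp_force: 20.0
```

```bash
python3 q.py 572.4 -279 21.6
```

```text
[[-2.60000e-02  1.00000e+00  1.20000e-02  5.73343e+02]
 [ 9.87000e-01  2.70000e-02 -1.56000e-01 -2.79662e+02]
 [-1.56000e-01  8.00000e-03 -9.88000e-01  2.68140e+01]
 [ 0.00000e+00  0.00000e+00  0.00000e+00  1.00000e+00]]
[ 0.02986558 -0.01928797  0.10070588]
held z 40.27179265039513 [(-265, np.float64(539.5), np.float64(611.4)), (-255, np.float64(543.3), np.float64(602.4)), (-245, np.float64(543.0), np.float64(602.1))]
end y [np.float64(-236.3), np.float64(-235.8), np.float64(-234.8)]
```

Call:
{"api": "step_arm", "payload": {
  "turn": [
    [0, 0, 0],
    [0, 0, 0],
    [0, 0, 0],
    [0, 0, 0],
    [0, 0, 0],
    [0, 0, 0],
    [0, 0, 0],
    [0, 0, 0]
  ],
  "slide": [
    [0.01, -0.01, 0.02],
    [0.01, -0.01, 0.02],
    [0.01, 0, 0.02],
    [0, 0, 0.02],
    [0, 0, 0.01],
    [0, 0, 0],
    [0, 0, 0],
    [0, 0, 0]
  ],
  "grip": [255, 255, 255, 255, 255, 255, 255, 255]
}}

```text
clock: 27.65
position: [572.2, -278.7, 22.2]
ee_rot: [0.059, 0.696, 0.714, -0.052]
ft_force: [-2.3, 2.5, 4.6]
gripper_width: 59.5
grasp_force: 20.0
```

Call:
{"api": "step_arm", "payload": {
  "turn": [
    [0, 0, 0],
    [0, 0, 0],
    [0, 0, 0],
    [0, 0, 0],
    [0, 0, 0],
    [0, 0, 0],
    [0, 0, 0],
    [0, 0, 0]
  ],
  "slide": [
    [0, 0, 0],
    [0, 0, 0],
    [0, 0, 0],
    [0, 0, 0],
    [0, 0, 0],
    [0, 0, -0.5],
    [0, 0, -1],
    [0, 0, -1]
  ],
  "grip": [220, 150, 80, 0, 0, 0, 0, 0]
}}

```text
clock: 28.65
position: [570.4, -259.4, 146.2]
ee_rot: [0.059, 0.696, 0.714, -0.052]
ft_force: [0.9, 0.1, 0.2]
gripper_width: 86.3
grasp_force: 0.0
```

Call:
{"api": "step_arm", "payload": {
  "turn": [
    [0, 0, 0],
    [0, 0, 0],
    [0, 0, 0],
    [0, 0, 0],
    [0, 0, 0],
    [0, 0, 0],
    [0, 0, 0],
    [0, 0, 0]
  ],
  "slide": [
    [-0.5, 0, -0.6],
    [-0.9, 0, 0],
    [-0.9, 0, 0],
    [0, 0, 0],
    [0, 0, 0],
    [0, 0, 0],
    [0, 0, 0],
    [0, 0, 0]
  ],
  "grip": [0, 0, 0, 0, 0, 0, 0, 0]
}}

```text
clock: 29.65
position: [573.7, -367.4, 193.0]
ee_rot: [0.059, 0.695, 0.715, -0.052]
ft_force: [-0.5, 0.1, -0.5]
gripper_width: 86.7
grasp_force: 0.0
```

```bash
python3 - <<'E'
from h import *
T=pose(); print(T[:3,3]); p,d=imaging.snapshot("wrist"); cv2.imwrite("pics/w9.png",p); C=cam("wrist",T); W=cloud(C,d)
m=(W[...,2]>30)&(W[...,2]<42)&(W[...,0]>520)&(W[...,0]<630)&(W[...,1]<-200)&(d>0); m[280:]=0
P=W[m]; c=P.mean(0); n=np.linalg.svd(P-c,full_matrices=False)[2][2]; print(len(P),"z",np.median(P[:,2]),"n",n,rect(m,C,35), "bay (573.2,-304.6) yaw 1.6")
E
```

```text
[ 573.69647375 -367.43218137  192.95352706]
12538 z 35.64996314017432 n [ 1.88204545e-04 -9.31052244e-04 -9.99999549e-01] ((573.2789916992188, -306.6861267089844), (59.84220886230469, 137.85694885253906), 1.5942963361740112) bay (573.2,-304.6) yaw 1.6
```

View pics/w9.png

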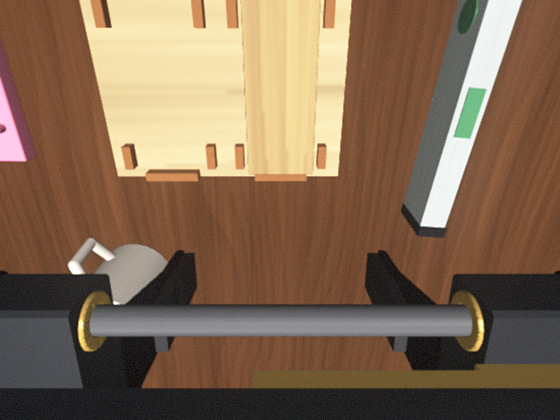

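The plate lies flat, plain side up, in the right-hand (studs) bay at cols 245–318. Its top is at z 35.6 mm (35 expected), it is within about 2 mm of the bay's centre, and its yaw matches. The gripper is clear, so I'm handing in.

```bash
python3 -c "
from workcell import job_done
print(job_done())"
```

```text
the job is handed in; nothing more can be done
None
```

I stood the stud plate on end against the fence, turned it studs down, and set it in the studs-labelled bay within about 2 mm of centre by the wrist camera; the job is handed in, and the interface returned no verdict.

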